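# Pop a coffee capsule and trap it

## Robot

A 7-joint arm with a two-finger parallel gripper is mounted at the origin on a cart in front of the work surface, level with it; the furniture and walls round the work are solid. World frame = base frame: x ahead of the robot, y to its left, z up, the work surface at z = 0. Lengths are in m, angles in rad, forces in N, time in s.
With the tool pointing down it reaches from about 0.4 to 0.9 m from the base axis. Payload 5.5 kg.
Tool frame: the origin (TCP) lies at the very end of the fingers, on their centre line; the grasp point (between the pads) lies 19 mm behind it (arm.tcp_to_grasp is the distance from the TCP to the grasp point, in m); z points along the fingers, y is the line along which they close (so a half turn about z gives the same grasp; the last joint's range is limited). The gripper opens to 92 mm and grips with 3 to 60 N. Pads are 19 mm wide; open, the fingers measure 130 mm over their backs; the gripper's body (75 mm by 190 mm) begins 47 mm behind the grasp point.
Start: joints at [1.588, 0.501, -0.427, 1.55, 0.221, 1.138, -0.21], TCP at [0.158, -0.63, 0.227] pointing down, gripper open.
Joint ranges: [-2.88, 2.88], [-0.31, 2.03], [-1.54, 1.56], [0.2, 2.42], [-1.41, 4.55], [0.19, 2.02], [-2.57, 2.57]. Speed limits (rad/s): [2.57, 2.57, 3.14, 3.14, 3.14, 3.14, 3.14].

## Interface

Orientations are given as [roll, pitch, yaw] about the fixed x, y, z axes, in that order (R = Rz(yaw) Ry(pitch) Rx(roll)).
In Python, from workcell import arm gives the robot as it stands.
- The arm moves only by the tool play_rows, never from a script. Its argument "commands" is a list of rows, each an object of numbers: "tx", "ty", "tz": the shift along the tool's x, y, z in units of 0.3 m (1.0 is 0.3 m); "yaw": the turn about the tool's z in units of 180 degrees (1.0 is 180 degrees); "fingers": the finger opening in mm, from 0 to 91.8. In form: [{"tx": .., "ty": .., "tz": .., "yaw": .., "fingers": ..}, ...]. A call has 1 to 10 rows; each row is the pose to reach, as a shift and turn from the pose commanded when the call began, along the tool's axes at that moment, turning the shorter way round; what a row does not reach only later rows make up. A row lasts 1/10 s, in which the tool goes at most 50 mm and 8.59 degrees, less where a joint would pass 70% of its speed; a pose out of reach is approached as far as the arm can. A call with a number of a shift or a turn outside -1 to 1 is refused whole. A call with a gripper value outside its range is refused whole. The fingers move at their own pace and stop on an object; "force" is the grip in N (left out, the last holds). Time passes only in rows, so rows that repeat a pose let the fingers close. It gives the time, the measured TCP pose, the force, the opening and the grip force at its end, in the units of the state.
- arm.sense(): the state, without advancing time (a new reading comes with each control period).
- arm.read_camera(name): name is "scene" or "side" or "wrist"; returns a dict with "img" (400x640x3 uint8, red, green, blue), "intrinsics" (3x3 intrinsics, pixels), "view" (4x4, takes a point from world to camera coordinates). Camera axes: x right, y down, z forward; pixel columns grow to the right and rows downward; lengths in m; the calibration is good to about 2 mm. A picture is of the moment at which its call begins. There is no depth.
- arm.finish_job(): hands the job in; it is judged then, once.
The state is a dict: "clock": time; "joint_positions": joint angles; "dq": joint speeds; "joint_torque": joint torques, N m; "position": TCP position; "ee_rot": TCP orientation; "contact_force": force on the tool from outside, world axes, zero at the start; "torque": the same for the moment, N m; "grip_width": finger opening in m; "finger_force": force on a finger pad.
Only numpy, scipy, OpenCV 4.12 (cv2) and the standard library are available. Lean on these libraries where they do the work, as an engineer would, in place of code of your own. Each camera call takes 0.05 s, during which the arm holds its last target. There are 200 camera calls.

## Task

Use the gripper's two fingers on the coffee capsule dispenser: with one finger press and keep down the white key beside the blue capsule, so that its spring ram pops the capsule out, and let the other finger, standing in that track, stop the blue capsule before it is pushed off the front. Finish while holding it so: the key still well down, the blue capsule upright and still on its track, well out of its bay and pressing against the finger. Nothing is to be picked up: do not lift a capsule, and leave the green capsule and everything else where it is.

Things in the scene. Friction and masses are not known exactly. Their poses are not given: they have to be found in the camera images.
- dispenser: Low dark-steel capsule dispenser, fixed, 210 mm (its x) by 172 mm (y). Origin on the worktop under the tracks: open front edge at x -60 (robot side at yaw 0), back at x +150; wooden spring housing behind x +58, 49 mm high. Tracks along x at y +26 (left) and -26 (right). Capsules wait at x +30 between an orange ram and a steel latch 5 mm high at x +2 to +9.
- blue_capsule: Blue coffee capsule, loose: round, 40 mm diameter, straight sides 20 mm high, domed to 28 mm, about 40 g. Origin at the centre of its underside, z up. It starts at x +30 on the left (y +26) or right (y -26) track of the dispenser, which one varies.
- green_capsule: Green coffee capsule, the same shape, on the other track; to be left alone.
- key_left (a joint): How far the white left key (+y side of the dispenser) is down, in m: 0 up, 0.009 fully down. It frees the capsule on the left track at about 0.005 to 0.006. Sprung: 1.5 N to start, 4 N fully down, plus up to 3 N friction of the latch. Let go, it comes up again and the latch rises under the capsule.
- key_right (a joint): How far the white right key (-y side of the dispenser) is down, in m: 0 up, 0.009 fully down. It frees the capsule on the right track at about 0.005 to 0.006. Sprung: 1.5 N to start, 4 N fully down, plus up to 3 N friction of the latch. Let go, it comes up again and the latch rises under the capsule.
- key_left_top (a point): Centre of the top of the white left key, 46 mm long (dispenser x), 26 mm wide (y), at x -30, y +67 mm in the dispenser's frame; 30 mm above the worktop when up, 21 mm fully down (5 mm above the track floor). The middle of its track is 41 mm from it along the dispenser's y, towards the centre line.
- key_right_top (a point): Centre of the top of the white right key, 46 mm long (dispenser x), 26 mm wide (y), at x -30, y -67 mm in the dispenser's frame; 30 mm above the worktop when up, 21 mm fully down (5 mm above the track floor). The middle of its track is 41 mm from it along the dispenser's y, towards the centre line.
- track_left (a point): Point on the grey floor of the left track, midway across it, beside the key: x -30, y +26 mm in the dispenser's frame, 16 mm above the worktop. The track is 43 mm wide between walls 12 mm high (outer wall 3 mm thick, between track and key; middle wall 9 mm).
- track_right (a point): Point on the grey floor of the right track, midway across it, beside the key: x -30, y -26 mm in the dispenser's frame, 16 mm above the worktop. The track is 43 mm wide between walls 12 mm high (outer wall 3 mm thick, between track and key; middle wall 9 mm).
- ram_left (a joint): Travel of the left track's orange ram plate, in m: 0 at the back, grows towards the front edge, at most 0.088. Once the latch is down, its damped spring (2 N falling to 1.3 N) pushes the capsule to dispenser -x at 25 falling to 13 mm/s, and off the front edge if nothing stops it.
- ram_right (a joint): Travel of the right track's orange ram plate, in m: 0 at the back, grows towards the front edge, at most 0.088. Once the latch is down, its damped spring (2 N falling to 1.3 N) pushes the capsule to dispenser -x at 25 falling to 13 mm/s, and off the front edge if nothing stops it.
- mug_a: Bystander, loose: cream mug with dark spots, 93 mm high. To be left alone.
- mug_b: Bystander, loose: green and white mug, 101 mm high. To be left alone.
- salt_shaker: Bystander, loose: grey and clear salt shaker, 90 mm high. To be left alone.
- spice_jar: Bystander, loose: spice jar with a red cap, 106 mm high. To be left alone.
- teaspoon: Bystander, loose: steel teaspoon, 132 mm long. To be left alone.
Things that resemble listed ones, but are neither listed nor needed, are in the scene too. Of the things that look like the blue_capsule, the middle-sized one is meant.

How it is judged:
On the way, in this order (a step that is already met when the one before it is completed fails the run):
1. the key beside the blue capsule is pressed (((y of blue_capsule in the frame of dispenser above 0 m and value of joint key_left above 0.004 m) or (y of blue_capsule in the frame of dispenser below 0 m and value of joint key_right above 0.004 m))).
2. the blue capsule has popped out and a finger stops it on its track, the key held down (((y of blue_capsule in the frame of dispenser above 0 m and value of joint key_left above 0.006 m) or (y of blue_capsule in the frame of dispenser below 0 m and value of joint key_right above 0.006 m)) and x of blue_capsule in the frame of dispenser between -0.05 and 0.018 m and contact force between the fingers and blue_capsule above 0.3 N), for 0.3 s.
At the end, for the whole second after the job is handed in: Key beside the blue capsule down over 6 mm; blue capsule upright (0.2 rad), still and on its track floor (6 mm), its centre between x +18 and -50 mm of the dispenser, a finger bearing on it with over 0.3 N; green capsule within 8 mm of its start (all of step 2 and linear speed of blue_capsule below 0.01 m/s and angle between blue_capsule's own z axis and vertical below 0.2 rad and z of blue_capsule in the frame of dispenser between 0.012 and 0.022 m and distance of green_capsule from where it was at the start of the episode below 0.008 m); the arm keeps its last pose, push and grip.
It fails at once if the blue capsule is pushed off the front of its track (x of blue_capsule in the frame of dispenser below -0.056 m or z of blue_capsule in the frame of dispenser below 0.006 m).
It fails at once if the blue capsule is lifted (z of blue_capsule in the frame of dispenser above 0.03 m).
It fails at once if the green capsule is popped, moved or lifted (distance of green_capsule from where it was at the start of the episode above 0.01 m).
It fails at once if a bystander is moved (distance of any of mug_a, mug_b, salt_shaker, spice_jar, teaspoon from where it was at the start of the episode above 0.02 m).
It also fails if it takes over 38 s, if anything falls off the work surface, if the arm or the gripper's body presses on something with over 40 N, if the wrist force passes 120 N, or if a joint passes its speed limit or range.

## Working session

There is one attempt and no reset: what is moved stays moved. The work goes in short steps, Python scripts to look and compute and a tool call to move; the robot and the scene stay as the last step left them, time stands still between calls to the robot, and variables do not carry over. Pictures are saved under pics/ and viewed, at most 10 in all, crops included, and the job is handed in when it is done.

Besides the shell and the picture viewer there is one more tool, called after "Emit:" as name(argument=value, ...) on one line, values as JSON. play_rows: Moves the arm, as the interface text tells. Its arguments: {"type":"object","properties":{"commands":{"type":"array"},"force":{"type":"number"}},"required":["commands"]}

```bash
mkdir -p pics; cat > h.py <<'E'
import numpy as np, cv2
from workcell import arm
def snap(n,f):
    c=arm.read_camera(n); cv2.imwrite('pics/'+f,cv2.cvtColor(c['img'],cv2.COLOR_RGB2BGR)); return c
def ray(c,u,v,z):
    K=np.array(c['intrinsics']);V=np.array(c['view']);R=V[:3,:3];o=-R.T@V[:3,3]
    d=R.T@np.linalg.inv(K)@[u,v,1]; return o+d*(z-o[2])/d[2]
def proj(c,p):
    V=np.array(c['view']);q=np.array(c['intrinsics'])@(V[:3,:3]@p+V[:3,3]);return q[:2]/q[2]
E
python3 - <<'E'
from h import *
import pickle
d={n:snap(n,n+'0.png') for n in('scene','side','wrist')}
pickle.dump(d,open('d.pkl','wb'))
a=np.hstack([d['scene']['img'],d['side']['img']])
print(arm.sense())
for n in d: V=d[n]['view'];print(n,-V[:3,:3].T@V[:3,3])
E
```

```text
{'clock': 0.15, 'joint_positions': array([ 1.58818782,  0.50162977, -0.42680637,  1.55115795,  0.22081656,
        1.13829292, -0.21031178]), 'dq': array([ 0.00076634, -0.00263279,  0.0002947 , -0.00408778, -0.00195313,
       -0.00036127,  0.00284454]), 'joint_torque': array([-6.89223860e-03, -5.67096376e+01, -5.82567394e+00, -2.79448807e+01,
       -6.88486244e-02,  2.66465155e-02,  1.45428257e-04]), 'position': array([ 0.15799734, -0.62998043,  0.22593795]), 'ee_rot': array([-3.14015230e+00, -3.63546968e-05,  2.45813661e-01]), 'contact_force': array([ 0.21970159, -0.19609887,  0.33943353]), 'torque': array([ 0.010813  , -0.00912294, -0.0260614 ]), 'finger_force': 0.0, 'grip_width': 0.09175436384656928}
scene [ 0.03709204 -0.33768688  0.56282982]
side [ 0.80118869 -0.48141131  0.66737095]
wrist [ 0.23488571 -0.61001851  0.38362638]
```

View pics/scene0.png

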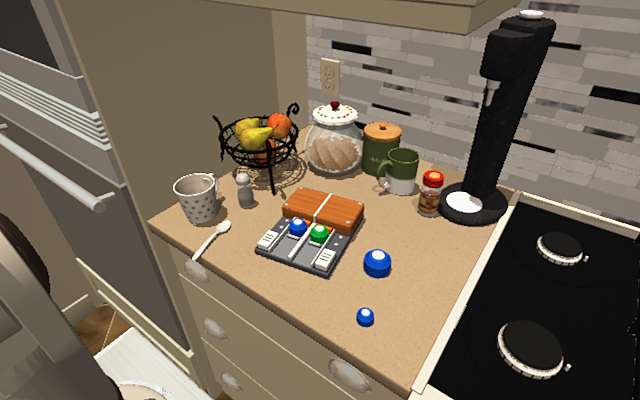

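View pics/side0.png

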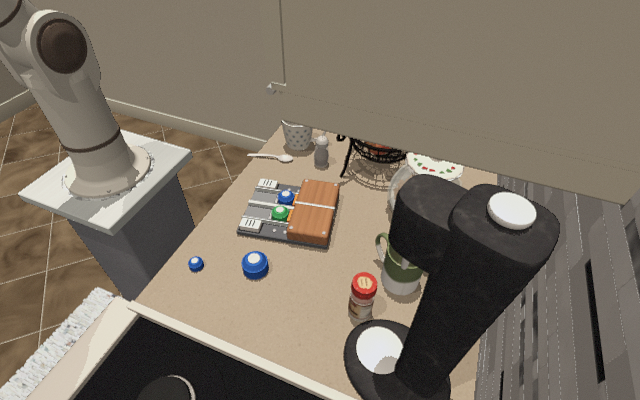

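Scene and side show the dispenser with a blue capsule on its left track (scene 298,227; side 286,197). The green one is on the right (scene 319,233). There are two blue decoys on the worktop, a large one (scene 377,262) and a small one (365,317). The middle-sized one, in the dispenser, is the one meant. I'll confirm it in an enlarged crop.

```bash
python3 - <<'E'
from h import *
import pickle
d=pickle.load(open('d.pkl','rb'))
a=d['scene']['img'][180:280,245:375]; b=d['side']['img'][165:265,230:350]
f=lambda i:cv2.resize(i,None,fx=6,fy=6,interpolation=cv2.INTER_CUBIC)
cv2.imwrite('pics/crop.png',cv2.cvtColor(cv2.resize(a,(780,600),interpolation=cv2.INTER_CUBIC),cv2.COLOR_RGB2BGR))
cv2.imwrite('pics/cropb.png',cv2.cvtColor(cv2.resize(b,(720,600),interpolation=cv2.INTER_CUBIC),cv2.COLOR_RGB2BGR))
for n in('scene','side'):
    h=cv2.cvtColor(d[n]['img'],cv2.COLOR_RGB2HSV)
    for name,lo,hi in(('blue',(105,150,60),(125,255,255)),('green',(50,150,60),(75,255,255)),('wood',(3,120,60),(14,255,230)),('white',(0,0,190),(179,50,255))):
        m=cv2.inRange(h,lo,hi)
        k,_,s,c=cv2.connectedComponentsWithStats(m)
        for i in range(1,k):
            if s[i,4]>25 and 150<c[i,1]<340 and 180<c[i,0]<400: print(n,name,s[i],c[i].round(1),ray(d[n],*c[i],{'blue':.03,'green':.03,'wood':.049,'white':.03}[name]).round(4))
E
```

```text
scene blue [289 218  18  19 207] [297.5 228.3] [0.495  0.0622 0.03  ]
scene blue [364 249  27  29 533] [376.7 265. ] [ 0.5011 -0.1313  0.03  ]
scene blue [357 308  17  19 207] [364.6 318.2] [ 0.3828 -0.1739  0.03  ]
scene green [310 225  18  19 206] [318.6 235.2] [0.5041 0.0115 0.03  ]
scene wood [253 153  14   6  55] [260.5 155.2] [0.6583 0.3259 0.049 ]
scene wood [328 156  30  15 111] [342.4 165.1] [0.7468 0.1109 0.049 ]
scene wood [319 160   8   9  27] [322.2 165.2] [0.715  0.1542 0.049 ]
scene wood [ 282  187   47   40 1008] [303.4 203.7] [0.5532 0.0907 0.049 ]
scene wood [ 316  195   48   41 1286] [340.2 214.5] [5.697e-01 2.000e-04 4.900e-02]
scene white [194 173  21   8  50] [205.5 174.7] [0.5201 0.399  0.03  ]
scene white [236 173  11   9  76] [241.2 176.9] [0.5679 0.3127 0.03  ]
scene white [201 182  14  12  30] [208.4 187.8] [0.4838 0.3442 0.03  ]
scene white [313 193  19  24  65] [322.2 204.2] [0.5966 0.069  0.03  ]
scene white [294 219   8   6  37] [297.3 221.4] [0.5129 0.0774 0.03  ]
scene white [192 220  39  41 257] [212.2 237.1] [0.3663 0.1929 0.03  ]
scene white [288 2
[... 1002 characters left out ...]
52 272  17  14  37] [357.9 276.7] [ 0.732  -0.0904  0.049 ]
side wood [358 276  18  17  61] [369.  284.6] [ 0.7569 -0.0988  0.049 ]
side white [247 153  46   8 157] [274.5 155.9] [0.4061 0.1934 0.03  ]
side white [258 178  20  10 124] [267.2 182.4] [0.4363 0.0938 0.03  ]
side white [282 189   8   7  37] [285.7 192.7] [0.4946 0.0789 0.03  ]
side white [248 199  46  13 147] [271.3 205. ] [0.4813 0.0289 0.03  ]
side white [295 201  39   8  82] [314.1 204.5] [0.5735 0.0693 0.03  ]
side white [239 217  26  12 170] [250.2 222.4] [ 0.4623 -0.0374  0.03  ]
side white [248 253  12  10  96] [253.3 257.7] [ 0.5155 -0.1186  0.03  ]
side white [191 258   7   5  29] [194.2 260. ] [ 0.4062 -0.1707  0.03  ]
```

View pics/crop.png

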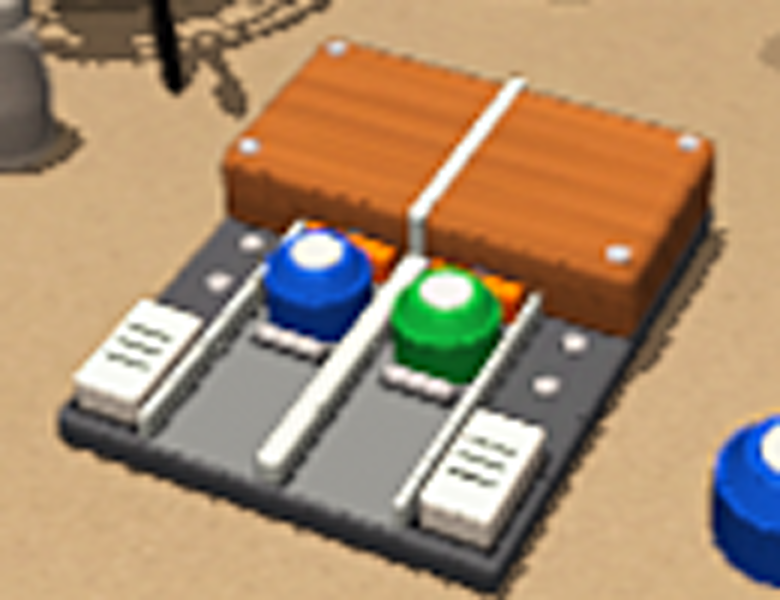

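View pics/cropb.png

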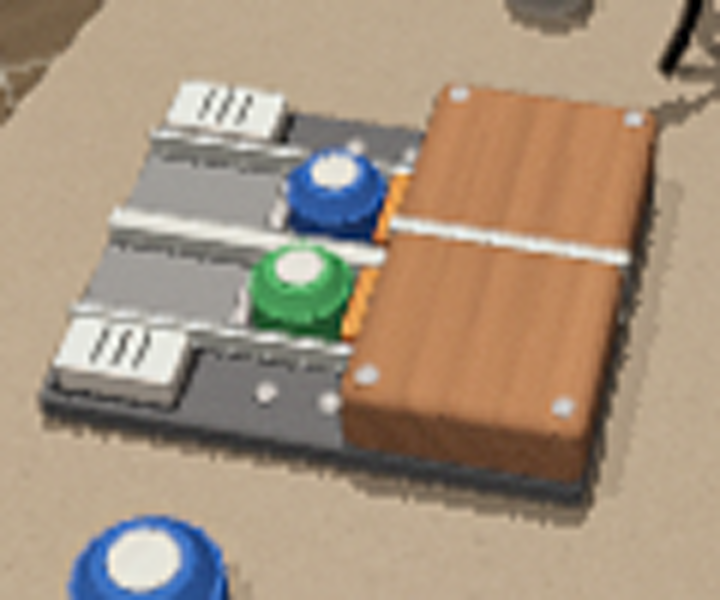

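View pics/wrist0.png

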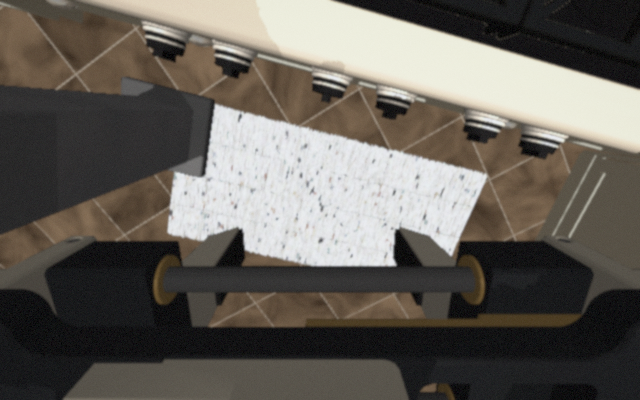

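The crops confirm it: the middle-sized blue capsule is on the left track, with its ram and latch. The left key top is at about scene (268,238) and the right at (325,257), so the dispenser yaw is about 0.193 and the midpoint between the keys is about (0.448, 0.0285). Moving over now.

Emit:
play_rows(commands=[{"tx":0.69,"ty":-0.55,"tz":0,"yaw":0.017,"fingers":28},{"tx":0.69,"ty":-0.55,"tz":0,"yaw":0.017,"fingers":28},{"tx":0.69,"ty":-0.55,"tz":0,"yaw":0.017,"fingers":28},{"tx":0.69,"ty":-0.55,"tz":0,"yaw":0.017,"fingers":28},{"tx":0.69,"ty":-0.55,"tz":0,"yaw":0.017,"fingers":28},{"tx":0.69,"ty":-0.55,"tz":0,"yaw":0.017,"fingers":28},{"tx":0.69,"ty":-0.55,"tz":0,"yaw":0.017,"fingers":28}])

```text
clock: 0.85
position: [0.321, -0.4174, 0.227]
ee_rot: [-3.141, -0.0, 0.198]
contact_force: [0.7, -0.7, -0.1]
grip_width: 0.0403
finger_force: 0.0
```

Emit:
play_rows(commands=[{"tx":0.55,"ty":-0.73,"tz":0,"yaw":0,"fingers":28},{"tx":0.55,"ty":-0.73,"tz":0,"yaw":0,"fingers":28},{"tx":0.55,"ty":-0.73,"tz":0,"yaw":0,"fingers":28},{"tx":0.55,"ty":-0.73,"tz":0,"yaw":0,"fingers":28},{"tx":0.55,"ty":-0.73,"tz":0,"yaw":0,"fingers":28},{"tx":0.55,"ty":-0.73,"tz":0,"yaw":0,"fingers":28},{"tx":0.55,"ty":-0.73,"tz":0,"yaw":0,"fingers":28}])

```text
clock: 1.55
position: [0.4405, -0.1715, 0.227]
ee_rot: [-3.141, -0.001, 0.197]
contact_force: [-1.4, 0.0, -0.1]
grip_width: 0.0279
finger_force: 0.0
```

Emit:
play_rows(commands=[{"tx":0.154,"ty":-0.8,"tz":0,"yaw":0,"fingers":28},{"tx":0.154,"ty":-0.8,"tz":0,"yaw":0,"fingers":28},{"tx":0.154,"ty":-0.8,"tz":0,"yaw":0,"fingers":28},{"tx":0.154,"ty":-0.8,"tz":0,"yaw":0,"fingers":28},{"tx":0.154,"ty":-0.8,"tz":0,"yaw":0,"fingers":28},{"tx":0.154,"ty":-0.8,"tz":0.2,"yaw":0,"fingers":28},{"tx":0.154,"ty":-0.8,"tz":0.4,"yaw":0,"fingers":28},{"tx":0.154,"ty":-0.8,"tz":0.4,"yaw":0,"fingers":28},{"tx":0.154,"ty":-0.8,"tz":0.4,"yaw":0,"fingers":28}])

```text
clock: 2.45
position: [0.4362, 0.0681, 0.1036]
ee_rot: [-3.141, 0.007, 0.189]
contact_force: [0.4, 0.5, -0.5]
grip_width: 0.0279
finger_force: 0.0
```

```bash
python3 - <<'E'
from h import *
import pickle
d={n:snap(n,n+'1.png') for n in('wrist','side')}
pickle.dump(d,open('d1.pkl','wb'))
s=arm.sense();print(s['position'],s['ee_rot'],s['contact_force'])
E
```

```text
[0.43909269 0.0694214  0.10684833] [-3.14145332e+00  5.21103613e-04  1.89872665e-01] [ 0.50444942 -0.39780192  0.40194151]
```

View pics/wrist1.png

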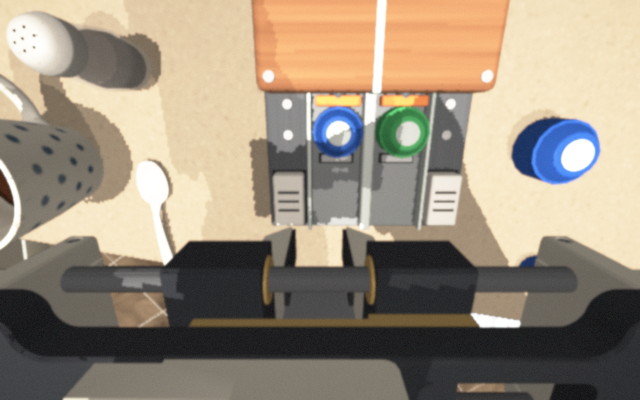

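Wrist view: key tops at about (289,197) left and (444,198) right. Blue is at (338,132) and green at (402,132), and the finger tips are at u≈284 and 353.

```bash
python3 - <<'E'
from h import *
import pickle
d=pickle.load(open('d1.pkl','rb'));c=d['wrist']
im=c['img'][80:330,230:480]
cv2.imwrite('pics/w1c.png',cv2.cvtColor(cv2.resize(im,(600,600),interpolation=cv2.INTER_CUBIC),cv2.COLOR_RGB2BGR))
s=arm.sense();p=s['position'];y=s['ee_rot'][2]
L=ray(c,289,197.5,.03);R=ray(c,444.5,198,.03)
print(L,R,np.linalg.norm(L-R))
v=L-R;yaw=np.arctan2(-v[0],v[1]);ex=np.array([np.cos(yaw),np.sin(yaw)]);ey=np.array([-ex[1],ex[0]])
O=((L+R)/2)[:2]+.03*ex
print('yaw',yaw,'tcp yaw',y,'O',O,'tcp in disp',(p[:2]-O)@ex,(p[:2]-O)@ey)
for n,q,z in(('blue',(338,133),.04),('green',(402,132),.04),('wallouter',(309,180),.028),('wallmid',(367,180),.028),('frontedge',(365,227),.016),('white strip',(381,40),.049)):
    r=ray(c,*q,z)[:2]-O;print(n,r@ex,r@ey)
T=lambda a,b,z:np.array([*(p[:2]+a*np.array([np.cos(y),np.sin(y)])+b*np.array([np.sin(y),-np.cos(y)])),z])
for b in(-.014,.014,-.033,.033):print(b,proj(c,T(0,b,p[2])),proj(c,T(.0095,b,p[2])))
E
```

```text
[0.43803772 0.09552948 0.03      ] [ 0.46270665 -0.03543736  0.03      ] 0.1332699056696991
yaw 0.1861787335337724 tcp yaw 0.18987266533167424 O [0.47985374 0.03559921] tcp in disp -0.03379599534116832 0.04078277834991108
blue 0.025155565916438215 0.026529342359476443
green 0.026047049941747835 -0.022384105604040673
wallouter -0.014996790211965162 0.049444316124285626
wallmid -0.014837384476993409 0.00025213881514295834
frontedge -0.06330793680172285 -0.002396050345399647
white strip 0.0870911166561083 -0.00029718851738106094
-0.014 [295.8458908  242.41376347] [295.448231   227.87206983]
0.014 [342.38641327 242.4157778 ] [342.77093856 227.86878413]
-0.033 [264.2839334  242.41239744] [263.35615279 227.87429804]
0.033 [373.98660976 242.41714549] [374.902552   227.86655317]
```

View pics/w1c.png

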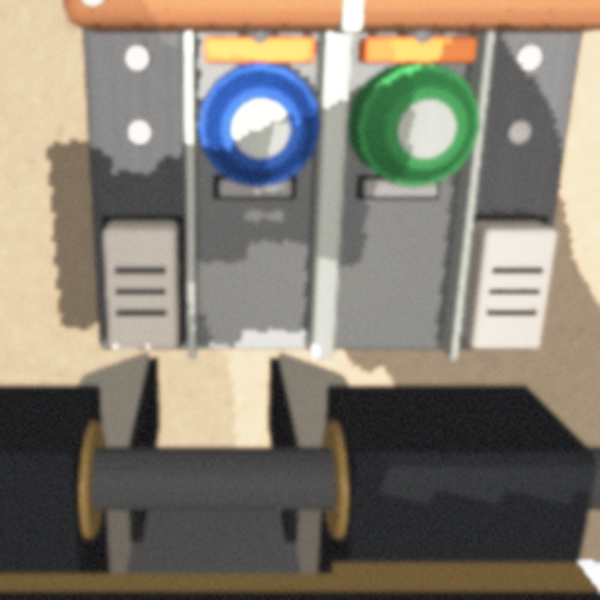

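Emit:
play_rows(commands=[{"tx":0,"ty":0,"tz":0.1,"yaw":0,"fingers":28},{"tx":0,"ty":0,"tz":0.1,"yaw":0,"fingers":28},{"tx":0,"ty":0,"tz":0.1,"yaw":0,"fingers":28}])

```text
clock: 2.85
position: [0.4392, 0.0704, 0.078]
ee_rot: [3.141, -0.001, 0.192]
contact_force: [-0.3, 0.2, -0.3]
grip_width: 0.028
finger_force: 0.0
```

Emit:
play_rows(commands=[{"tx":0,"ty":-0.016,"tz":0.06,"yaw":0.001,"fingers":28},{"tx":0,"ty":-0.016,"tz":0.12,"yaw":0.001,"fingers":28},{"tx":0,"ty":-0.016,"tz":0.12,"yaw":0.001,"fingers":28},{"tx":0,"ty":-0.016,"tz":0.12,"yaw":0.001,"fingers":28}])

```text
clock: 3.25
position: [0.4384, 0.0756, 0.0421]
ee_rot: [3.141, -0.001, 0.189]
contact_force: [1.4, -0.2, -0.2]
grip_width: 0.0281
finger_force: 0.0
```

```bash
python3 - <<'E'
from h import *
w=snap('wrist','w2.png');s=snap('side','s2.png')
r=lambda i:cv2.resize(i,(400,400),interpolation=cv2.INTER_CUBIC)
sc=arm.read_camera('scene')
a=np.hstack([r(w['img'][50:300,200:450]),r(s['img'][150:250,225:325])])
cv2.imwrite('pics/m2.png',cv2.cvtColor(a,cv2.COLOR_RGB2BGR))
q=arm.sense();print(q['position'],q['ee_rot'],q['contact_force'])
E
```

```text
[0.43859261 0.07557427 0.04202657] [ 3.14112400e+00 -2.29857130e-03  1.88928011e-01] [ 1.49498863 -0.16369875 -0.43298928]
```

View pics/m2.png

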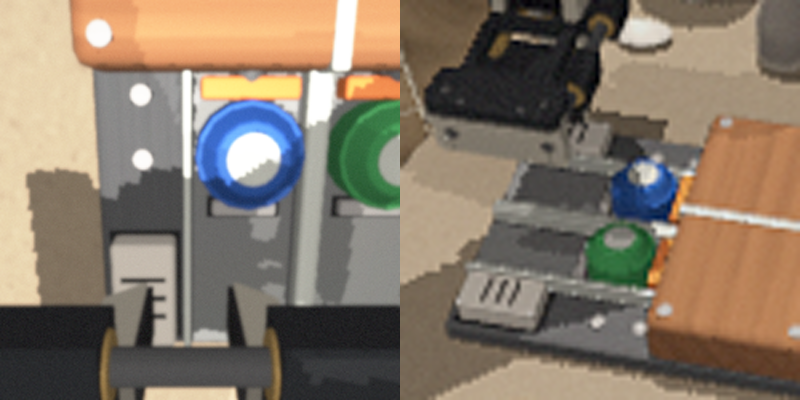

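Wrist crop: the left tip is over the key (inner edge u≈150) and the right tip is inside the track (inner edge u≈232), with the outer wall between them at u≈187. Checking the x offset before I press.

```bash
python3 - <<'E'
from h import *
c=arm.read_camera('wrist');s=arm.sense();p=s['position'];y=s['ee_rot'][2]
ex=np.array([np.cos(y),np.sin(y)]);ey=np.array([-ex[1],ex[0]])
def f(n,u,v,z):
    r=ray(c,200+u*.625,50+v*.625,z)[:2]-p[:2];print(n,(r@ex*1e3).round(1),(r@ey*1e3).round(1))
f('key back edge x-7',145,236,.03);f('key left/right y80',112,250,.03);f('key y54',177,250,.03)
f('housing bottom/top edge x58 z49',250,68,.049)
f('latch front x2',250,215,.019);f('latch back x9?',250,200,.016)
f('wall outer y49',187,200,.028);f('wall end front -60?',187,342,.028);f('capsule',251,155,.038)
f('midwall y0',308,200,.028)
E
```

```text
key back edge x-7 26.8 18.7
key left/right y80 21.0 32.0
key y54 21.0 6.1
housing bottom/top edge x58 z49 87.9 -17.9
latch front x2 32.5 -23.8
latch back x9? 38.1 -24.0
wall outer y49 40.8 2.1
wall end front -60? -21.3 2.3
capsule 59.4 -20.7
midwall y0 40.8 -44.9
```

Emit:
play_rows(commands=[{"tx":0.003,"ty":0,"tz":0.03,"yaw":0,"fingers":28},{"tx":0.003,"ty":0,"tz":0.05,"yaw":0,"fingers":28},{"tx":0.003,"ty":0,"tz":0.068,"yaw":0,"fingers":28},{"tx":0.003,"ty":0,"tz":0.068,"yaw":0,"fingers":28},{"tx":0.003,"ty":0,"tz":0.068,"yaw":0,"fingers":28},{"tx":0.003,"ty":0,"tz":0.068,"yaw":0,"fingers":28}])

```text
clock: 4.05
position: [0.4395, 0.0757, 0.021]
ee_rot: [3.141, -0.002, 0.189]
contact_force: [-0.3, -2.8, 14.6]
grip_width: 0.0279
finger_force: 7.3
```

Emit:
play_rows(commands=[{"tx":0,"ty":0,"tz":0,"fingers":28},{"tx":0,"ty":0,"tz":0,"fingers":28},{"tx":0,"ty":0,"tz":0,"fingers":28},{"tx":0,"ty":0,"tz":0,"fingers":28},{"tx":0,"ty":0,"tz":0,"fingers":28},{"tx":0,"ty":0,"tz":0,"fingers":28},{"tx":0,"ty":0,"tz":0,"fingers":28},{"tx":0,"ty":0,"tz":0,"fingers":28},{"tx":0,"ty":0,"tz":0,"fingers":28},{"tx":0,"ty":0,"tz":0,"fingers":28}])

```text
schema error: expected keys tx, ty, tz, yaw, fingers
```

Emit:
play_rows(commands=[{"tx":0,"ty":0,"tz":0,"fingers":28},{"tx":0,"ty":0,"tz":0,"fingers":28},{"tx":0,"ty":0,"tz":0,"fingers":28},{"tx":0,"ty":0,"tz":0,"fingers":28},{"tx":0,"ty":0,"tz":0,"fingers":28},{"tx":0,"ty":0,"tz":0,"fingers":28},{"tx":0,"ty":0,"tz":0,"fingers":28},{"tx":0,"ty":0,"tz":0,"fingers":28},{"tx":0,"ty":0,"tz":0,"fingers":28},{"tx":0,"ty":0,"tz":0,"fingers":28}])

```text
schema error: expected keys tx, ty, tz, yaw, fingers
```

```bash
python3 - <<'E'
from h import *
w=snap('wrist','w3.png');s=snap('side','s3.png')
r=lambda i:cv2.resize(i,(400,400),interpolation=cv2.INTER_CUBIC)
a=np.hstack([r(w['img'][50:300,200:450]),r(s['img'][150:250,225:325])])
cv2.imwrite('pics/m3.png',cv2.cvtColor(a,cv2.COLOR_RGB2BGR))
q=arm.sense();print(q['position'],q['ee_rot'],q['contact_force'],q['finger_force'])
E
```

```text
[0.43959723 0.07570748 0.02100161] [ 3.14049989e+00 -1.83973795e-03  1.89273281e-01] [-1.48411373 -0.88816447 14.53974782] 7.260328894481063
```

View pics/m3.png

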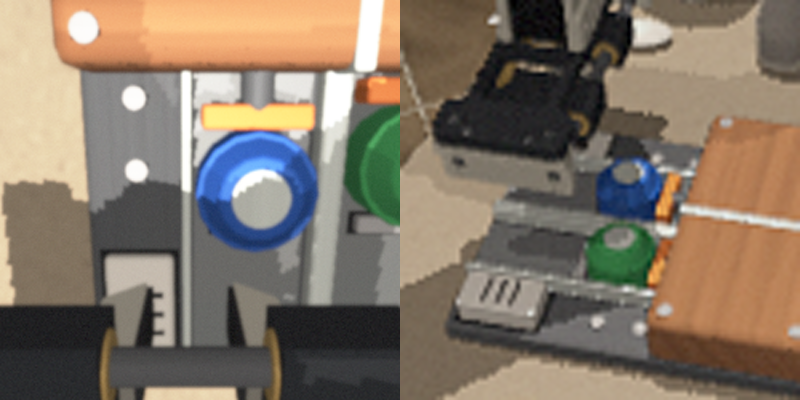

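The ram is out and the blue capsule (crop 258,190) is sliding towards the finger; the key is down. I'll hold this pose while it arrives.

Emit:
play_rows(commands=[{"tx":0,"ty":0,"tz":0,"yaw":0,"fingers":28},{"tx":0,"ty":0,"tz":0,"yaw":0,"fingers":28},{"tx":0,"ty":0,"tz":0,"yaw":0,"fingers":28},{"tx":0,"ty":0,"tz":0,"yaw":0,"fingers":28},{"tx":0,"ty":0,"tz":0,"yaw":0,"fingers":28},{"tx":0,"ty":0,"tz":0,"yaw":0,"fingers":28},{"tx":0,"ty":0,"tz":0,"yaw":0,"fingers":28},{"tx":0,"ty":0,"tz":0,"yaw":0,"fingers":28},{"tx":0,"ty":0,"tz":0,"yaw":0,"fingers":28},{"tx":0,"ty":0,"tz":0,"yaw":0,"fingers":28}])

```text
clock: 5.15
position: [0.4395, 0.0757, 0.021]
ee_rot: [3.141, -0.002, 0.189]
contact_force: [-0.1, -1.9, 14.4]
grip_width: 0.0282
finger_force: 8.0
```

Emit:
play_rows(commands=[{"tx":0,"ty":0,"tz":0,"yaw":0,"fingers":28},{"tx":0,"ty":0,"tz":0,"yaw":0,"fingers":28},{"tx":0,"ty":0,"tz":0,"yaw":0,"fingers":28},{"tx":0,"ty":0,"tz":0,"yaw":0,"fingers":28},{"tx":0,"ty":0,"tz":0,"yaw":0,"fingers":28},{"tx":0,"ty":0,"tz":0,"yaw":0,"fingers":28},{"tx":0,"ty":0,"tz":0,"yaw":0,"fingers":28},{"tx":0,"ty":0,"tz":0,"yaw":0,"fingers":28},{"tx":0,"ty":0,"tz":0,"yaw":0,"fingers":28},{"tx":0,"ty":0,"tz":0,"yaw":0,"fingers":28}])

```text
clock: 6.15
position: [0.4395, 0.0757, 0.021]
ee_rot: [3.141, -0.002, 0.189]
contact_force: [-0.4, -2.0, 14.7]
grip_width: 0.0277
finger_force: 8.0
```

```bash
python3 - <<'E'
from h import *
w=snap('wrist','w4.png');s=snap('side','s4.png')
r=lambda i:cv2.resize(i,(400,400),interpolation=cv2.INTER_CUBIC)
a=np.hstack([r(w['img'][50:300,200:450]),r(s['img'][150:250,225:325])])
cv2.imwrite('pics/m4.png',cv2.cvtColor(a,cv2.COLOR_RGB2BGR))
def bl(c):
    m=cv2.inRange(cv2.cvtColor(c['img'],cv2.COLOR_RGB2HSV),(105,120,40),(125,255,255));m[:,430:]=0;m[:,:220]=0
    k,_,st,ce=cv2.connectedComponentsWithStats(m);i=1+st[1:,4].argmax();return st[i],ce[i]
print(bl(w));
for _ in range(6): c=arm.read_camera('wrist')
print(bl(c))
q=arm.sense();print(q['clock'],q['position'],q['contact_force'],q['finger_force'])
E
```

```text
(array([ 323,  166,   73,   70, 3136], dtype=int32), array([356.89795918, 196.94260204]))
(array([ 323,  166,   73,   70, 3130], dtype=int32), array([356.86964856, 196.90159744]))
6.55 [0.43952167 0.07571779 0.02097747] [-0.89045276 -1.98894769 14.14553504] 7.949809525161982
```

View pics/m4.png

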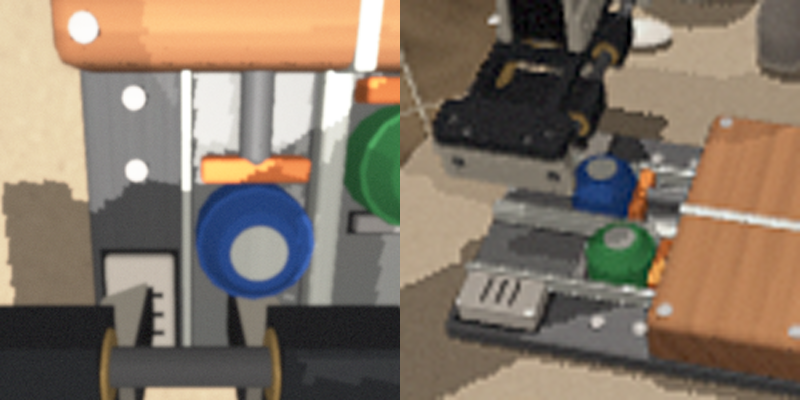

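The blue capsule (crop 255,240) is standing still against the track finger. Its ram is behind it, the key is at the bottom, and the green capsule hasn't moved. Handing in.

```bash
python3 -c "
from workcell import arm
print(arm.finish_job())"
```

```text
the job is handed in; nothing more can be done
None
```

I handed the job in with the left key held at the bottom and the blue capsule out of its bay, upright and still against the finger in its track; green looked unmoved in the last pictures. I could not read the finger's force on the capsule directly, and the hand-in did not return a verdict.

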